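# Load the setting-up disc into the sprung nest of a bench analyser

## Robot

A 6-joint arm with a two-finger parallel gripper is mounted at the origin on a cart in front of the work surface, level with it; the furniture and walls round the work are solid. World frame = base frame: x ahead of the robot, y to its left, z up, the work surface at z = 0. Lengths are in mm, angles in rad, forces in N, time in s.
With the tool pointing down it reaches from about 350 to 975 mm from the base axis. Payload 7.1 kg.
Tool frame: the origin (TCP) lies midway between the tips of the shut fingers; the grasp point (between the pads) lies 19 mm behind it (ctrl.grip_depth is the distance from the TCP to the grasp point, in mm); z points along the fingers, y is the line along which they close (so a half turn about z gives the same grasp; the last joint's range is limited). The gripper opens to 88 mm and grips with 3 to 60 N. Pads are 20 mm wide; open, the fingers measure 115 mm over their backs; the gripper's body (75 mm by 178 mm) begins 61 mm behind the grasp point.
Start: joints at [1.217, 0.423, 1.63, -0, 1.089, -0.019], TCP at [205.331, 590.292, 222.675] pointing down, gripper open.
Joint ranges: [-3, 3], [-0.9, 2.11], [0.09, 2.58], [-1.31, 4.45], [0.11, 2.69], [-2.54, 2.54]. Speed limits (rad/s): [2.39, 2.39, 3.01, 3.14, 3.14, 3.14].

## Interface

Orientations are given as a rotation vector (axis times angle).
In Python, from workcell import ctrl, cams gives the robot as it stands.
- The arm moves only by the tool move_arm, never from a script. Its argument "steps" is a list of rows, each a list of 3 entries, a list of its own where there are three numbers: the shift along the tool's x, y, z in units of 25 mm (1.0 is 25 mm), then the turn about the tool's z in units of 5 degrees (1.0 is 5 degrees), then the closure, from 0 (fully open) to 1 (shut). A call has 1 to 20 rows; each row shifts and turns the commanded pose from where the row before left it, along the tool's axes as they then stand; what a row does not reach is not made up. A row lasts 1/12 s, in which the tool goes at most 41.7 mm and 7.16 degrees, less where a joint would pass 70% of its speed; a pose out of reach is approached as far as the arm can. A call is refused whole if a number of a shift passes 1 or a number of a turn 1, either way. A call with a gripper value outside its range is refused whole. The fingers move at their own pace and stop on an object; the grip force is fixed at half the most. Time passes only in rows, so rows that do not move let the fingers close. It gives the time, the measured TCP pose, the force, the opening and the grip force at its end, in the units of the state.
- ctrl.get_obs(): the state, without advancing time (a new reading comes with each control period).
- cams.get_image(name): name is "side" or "top"; returns a dict with "image" (384x512x3 uint8, red, green, blue), "camera_matrix" (3x3 intrinsics, pixels), "xyz" and "rotation" of the camera in the world. Camera axes: x right, y down, z forward; pixel columns grow to the right and rows downward; lengths in mm; the calibration is good to about 2 mm. A picture is of the moment at which its call begins. There is no depth.
- ctrl.close_job(): hands the job in; it is judged then, once.
Trained networks look in the newest picture that a camera, given by its name, has taken for a name from the list of things; names that differ only in an ending like _2 or _b are one class to them, and where a whole thing is asked for, a point or a joint stands for the part that bears it (a point fixed in the world has none). Each returns a list of dicts, best first, with "p" (0 to 1); they miss things now and then, are a little off and sometimes report something else, mostly with a low value. They report only what shows in the picture. A call takes as long as a camera call. They do not tell look-alikes from the thing itself.
- cams.boxes_of(camera, thing): "rect" ([centre column, centre row, width, height] in pixels, round what is visible of it).
- cams.cut_out(camera, thing): "pixels" (384x512 bool, what is visible of it) and "rect" ([centre column, centre row, width, height] in pixels, round what is visible of it).
The state is a dict: "t": time; "qpos": joint angles; "qvel": joint speeds; "joint_torque": joint torques, N m; "ee_pos": TCP position; "orientation": TCP orientation; "ft_force": force on the tool from outside, world axes, zero at the start; "moment": the same for the moment, N m; "width": finger opening in mm; "grasp_force": force on a finger pad.
Only numpy, scipy, OpenCV 4.12 (cv2) and the standard library are available. Lean on these libraries where they do the work, as an engineer would, in place of code of your own. Each camera call takes 0.05 s, during which the arm holds its last target. There are 200 camera calls.

## Task

Take the larger, grey reference disc from the sample tray and lay it flat on the analyser's loading ledge, in front of the lip, and let go. Then push it over the lip and under the sprung hold-down until it drops flat into the pocket, and press it home against the two steel pins with a firm but gentle push; the pins are a ground datum and must not be rammed, nor the arm leaned on the analyser. Leave it seated there and do not disturb the tan disc, the loupe or the blue sample cup.

Things in the scene. Friction and masses are not known exactly. Their poses are not given: they have to be found in the camera images.
- stage: white bench analyser, 184 x 94 mm, fixed on the bench; origin on the bench under the middle of the pocket. x is the push direction, from the loading end (facing the robot) over the lip to the pins; y left, z up. Housing top 43 mm above the bench beside the rails; tallest part the hold-down's bearing blocks, 80 mm, x 48 to 66 mm. Heights are above the bench, x and y in this frame
- seat (a point): middle of the pocket floor (48.5 mm high, from x -25 mm on). Beyond it two rigid 8 mm steel pins, 41 degrees either side, stop the disc, on a clamped carriage set so that the disc's centre comes to rest 3.5 mm before to 5 mm beyond this point: the setting is not reported, feel for it. Firm is over 3 N on a pin for 0.3 s, which takes a push of 13 to 17 N; 15 N on a pin spoils it
- ledge (a point): middle of the place to lay the disc on the loading ledge, x -59 mm: ledge 49.5 mm high, x -88 to -33 mm. Two guide rails, inner faces at y +-22, outer +-30 mm, tops 52.5 mm high, run from x -80 to +28 mm along ledge and pocket; axes as the stage
- lip (a point): middle of the lip's inner top edge, 25 mm before the seat. The lip is 51.5 mm high and flat from x -27.5 to -25 mm; a ramp climbs to it from x -33 mm. Under a push, friction on the finger can keep the disc's nose up on the lip or its tail hanging on it: ease off a few mm and it drops. Tips 55.5 mm high clear the lip and meet the disc all the way
- holddown (a joint): angle of the sprung hold-down, a steel blade hinged behind the pocket with a white slippery shoe over it (underside 57.3 mm high at x 11 mm, its nose rising to 65 mm at x -9 mm): 0 is down on its stop; grows as the passing disc lifts it, up to 0.6 rad. Reads about 0.025 on the seated disc and presses on it with about 2.5 N. Pushing the disc over the lip and under it takes 3 to 12 N
- disc: grey metal reference disc, 40 mm diameter, 10 mm thick, about 0.1 kg; origin at the centre of its underside, z along its axis. It lies in the tray
- tan_disc: tan metal reference disc, 35 mm diameter, 12 mm thick; origin at the centre of its underside. It lies in the same tray and stays there
- tray: shallow white sample tray, 127 x 299 mm, long side along its y axis, rim 16 mm high, floor 3 mm above the bench; fixed; origin on the bench under its middle
- loupe: small black folding loupe with a white case, 33 x 60 x 18 mm, lying on the bench; origin at the centre of its underside
- cup: small white sample cup with a blue ring, 34 mm diameter, 19 mm high; origin at the centre of its underside
Mind the look-alikes: they are no part of the job. Of the things shaped like the disc, the grey one is meant.

How it is judged (in metres and radians):
On the way, in this order (a step that is already met when the one before it is completed fails the run):
1. the grey disc lies flat on the loading ledge, let go, in front of the lip (x of disc in the frame of stage between -0.08 and -0.038 m and y of disc in the frame of stage between -0.004 and 0.004 m and z of disc in the frame of stage between 0.048 and 0.0508 m and angle between disc's own z axis and vertical below 0.06 rad and contact force between the fingers and disc below 0.3 N), for 0.2 s.
2. over the lip, flat in the pocket and pressed against the pins with more than 3 N on one of them at least (x of disc in the frame of stage between -0.0055 and 0.0065 m and y of disc in the frame of stage between -0.003 and 0.003 m and z of disc in the frame of stage between 0.047 and 0.0497 m and angle between disc's own z axis and vertical below 0.06 rad and (contact force between disc and stop_c0 above 3 N or contact force between disc and stop_c1 above 3 N)), for 0.25 s.
At the end, for the whole second after the job is handed in: the grey disc lies flat (within 0.06 rad) on the pocket floor, behind the lip (its centre 5.5 mm before to 6.5 mm beyond the seat point) and within 3 mm of the middle sideways, at rest and released (x of disc in the frame of stage between -0.0055 and 0.0065 m and y of disc in the frame of stage between -0.003 and 0.003 m and z of disc in the frame of stage between 0.047 and 0.0497 m and angle between disc's own z axis and vertical below 0.06 rad and linear speed of disc below 0.01 m/s and contact force between the arm and disc below 0.3 N); the robot touches nothing.
It fails at once if a pin was rammed with more than 15 N (contact force between disc and stop_c0 above 15 N or contact force between disc and stop_c1 above 15 N).
It fails at once if the robot itself pressed on the analyser with more than 20 N (contact force between any of the arm, the fingers and stage above 20 N).
It fails at once if the tan disc was moved by more than 15 mm (distance of tan_disc from where it was at the start of the episode above 0.015 m).
It fails at once if the loupe was moved by more than 15 mm (distance of loupe from where it was at the start of the episode above 0.015 m).
It fails at once if the blue sample cup was moved by more than 15 mm (distance of cup from where it was at the start of the episode above 0.015 m).
It also fails if it takes over 64 s, if anything falls off the work surface, if the arm or the gripper's body presses on something with over 40 N, if the wrist force passes 120 N, or if a joint passes its speed limit or range.

## Working session

There is one attempt and no reset: what is moved stays moved. The work goes in short steps, Python scripts to look and compute and a tool call to move; the robot and the scene stay as the last step left them, time stands still between calls to the robot, and variables do not carry over. Pictures are saved under pics/ and viewed, at most 10 in all, crops included, and the job is handed in when it is done.

Besides the shell and the picture viewer there is one more tool, called after ">>>" as a command line: name --argument value ..., lists and objects as JSON in quotes. move_arm: Moves the arm, as the interface text tells. Its arguments: {"type":"object","properties":{"steps":{"type":"array"}},"required":["steps"]}

```bash
mkdir -p pics; ls
cat > h.py <<'E'
import numpy as np, cv2
from workcell import ctrl, cams
from scipy.spatial.transform import Rotation as R
def ray(im,u,v,z):
    K=np.array(im["camera_matrix"]);Rm=np.array(im["rotation"])
    if Rm.shape!=(3,3): Rm=R.from_rotvec(Rm).as_matrix()
    d=Rm@np.linalg.inv(K)@np.array([u,v,1.]);c=np.array(im["xyz"]);return c+d*(z-c[2])/d[2]
def proj(im,p):
    K=np.array(im["camera_matrix"]);Rm=np.array(im["rotation"])
    q=K@(Rm.T@(np.array(p,float)-im["xyz"]));return q[:2]/q[2]
E
python3 - <<'E'
from h import *
o=ctrl.get_obs();print({k:np.round(v,3) for k,v in o.items()})
for c in("top","side"):
    im=cams.get_image(c);cv2.imwrite(f"pics/{c}0.png",im["image"][:,:,::-1])
    print(c,np.round(im["xyz"]),np.round(im["rotation"],3).tolist(),np.round(im["camera_matrix"]).tolist())
    for t in("stage","disc","tan_disc","tray","loupe","cup","holddown"):
        for b in cams.boxes_of(c,t)[:3]:
            r=b["rect"];print(t,round(b["p"],2),np.round(r,1),np.round(ray(im,r[0],r[1],13 if 'disc' in t else 0)))
E
```

```text
pics
{'t': np.float64(0.0), 'qpos': array([ 1.217,  0.424,  1.631,  0.   ,  1.089, -0.019]), 'qvel': array([-0.001,  0.   , -0.002, -0.001,  0.001,  0.001]), 'joint_torque': array([-0.0000e+00, -5.4462e+01, -2.7366e+01,  6.5000e-02,  2.3000e-02,
       -0.0000e+00]), 'ee_pos': array([205.154, 589.802, 221.896]), 'orientation': array([-5.230e-01, -3.097e+00,  2.000e-03]), 'ft_force': array([-0.019, -0.42 , -0.222]), 'moment': array([ 0.024,  0.031, -0.007]), 'grasp_force': np.float64(0.0), 'width': np.float64(88.279)}
top [ 301.  207. 1072.] [-2.12, 2.083, -0.233] [[450.0, 0.0, 256.0], [0.0, 450.0, 192.0], [0.0, 0.0, 1.0]]
stage 0.95 [317.6 183.6  59.1  83. ] [568.  62.   0.]
disc 0.72 [140.8 216.2  19.4  16.5] [477. 486.  13.]
disc 0.69 [248.4 209.6  17.7  20.8] [498. 230.  13.]
disc 0.6 [195.1 218.7  18.4  16.3] [473. 356.  13.]
tan_disc 0.55 [195.2 170.9  17.3  13.5] [591. 362.  13.]
tray 0.6 [199.5 203.7  60.2 120.9] [513. 349.   0.]
loupe 0.85 [363.2 159.9  25.3  23.4] [631. -52.   0.]
loupe 0.45 [314.9 182.7  54.8  80. ] [570.  68.   0.]
cup 0.45 [257.4 259.2  12.2  11.3] [381. 206.   0.]
holddown 0.47 [314.4 166.6  15.7  33.6] [611.  69.   0.]
side [  13. -569.  626.] [-2.029, 0.6, -0.326] [[368.0, 0.0, 258.0], [0.0, 368.0, 196.0], [0.0, 0.0, 1.0]]
stage 0.83 [305.1 229.6  62.3  50.8] [592. 101.   0.]
disc 0.69 [239.6 204.2  95.8  39.3] [494. 312.  13.]
disc 0.52 [305.6 231.3  66.1  49.3] [576.  80.  13.]
disc 0.51 [254.8 219.8  11.6   9.8] [487. 209.  13.]
tray 0.68 [240.2 203.4  93.3  42.8] [509. 334.   0.]
loupe 0.62 [352.3 246.1  15.4  18.7] [651. -30.   0.]
cup 0.57 [225.2 233.2  11.1  13.4] [389. 215.   0.]
holddown 0.62 [312.  214.5  17.4  12.6] [661. 152.   0.]
holddown 0.24 [225.2 203.6   8.6   3.6] [467. 360.   0.]
```

```bash
python3 -c "
import cv2
a=cv2.imread('pics/top0.png')[120:280,110:390];cv2.imwrite('pics/top0c.png',cv2.resize(a,None,fx=2.85,fy=2.85,interpolation=2))
a=cv2.imread('pics/side0.png')[160:280,170:380];cv2.imwrite('pics/side0c.png',cv2.resize(a,None,fx=3.8,fy=3.8,interpolation=2))"
```

```text
(no output)
```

View pics/top0c.png

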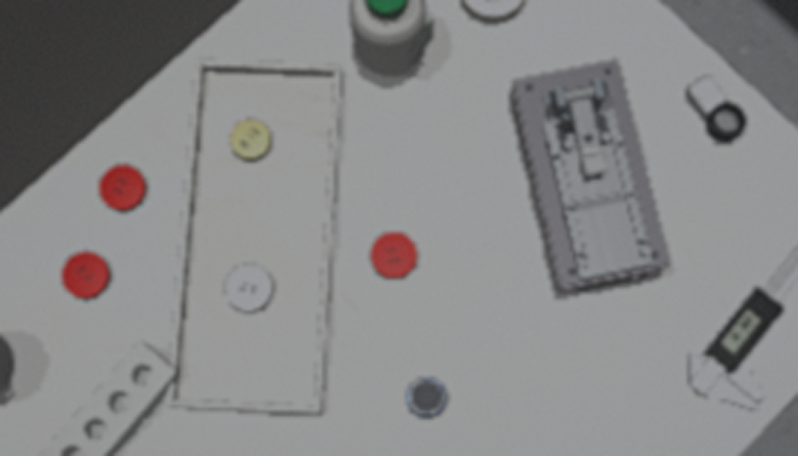

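View pics/side0c.png

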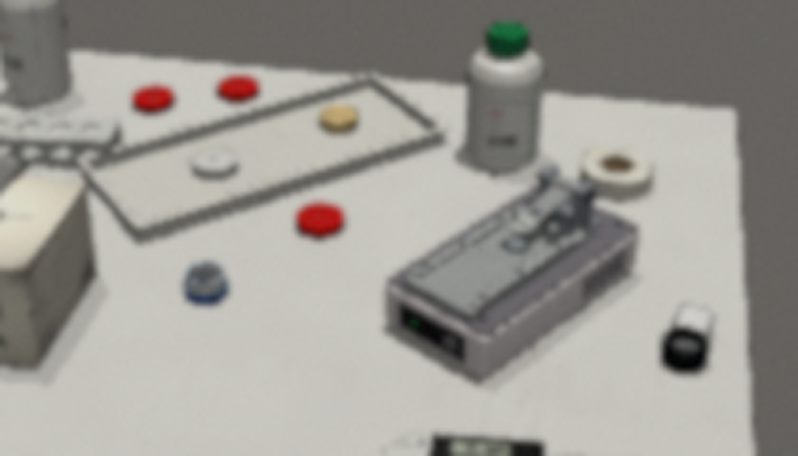

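The top view shows the grey disc in the tray at full-image pixel (197, 221), with the tan disc at (198, 169). The red discs are look-alikes. The analyser has its loading end at the bottom, and its axis is turned slightly to the left. Next I'll zoom in to measure the analyser's pose.

Run:
```python
from h import *
for c,(r0,r1,q0,q1) in dict(top=(136,232,284,352),side=(200,265,265,345)).items():
    A=np.mean([cams.get_image(c)["image"].astype(float) for _ in range(6)],0)
    np.save(f"{c}avg.npy",A)
    a=A[r0:r1,q0:q1,::-1]; a=np.clip((a-60)*1.5,0,255).astype(np.uint8)
    f=6 if c=="top" else 9
    b=cv2.resize(a,None,fx=f,fy=f,interpolation=cv2.INTER_CUBIC)
    for k in range(q0,q1,10): cv2.putText(b,str(k),((k-q0)*f,10),0,.35,(0,0,255))
    for k in range(r0+4,r1,10): cv2.putText(b,str(k),(0,(k-r0)*f+4),0,.35,(0,0,255))
    cv2.imwrite(f"pics/{c}z.png",b)
im=cams.get_image("top")
A=np.load("topavg.npy").astype(np.uint8)
for t in("disc","stage"):
  for b in cams.cut_out("top",t)[:4]:
    m=b["pixels"];v,u=np.nonzero(m);print(t,b["p"],m.sum(),u.mean(),v.mean(),A[m].mean(0),ray(im,u.mean(),v.mean(),13)[:2])
print(A[205:236,182:213].min(2).tolist() and np.array2string(A[210:232,186:208].mean(2).astype(int),max_line_width=200))
```

```text
disc 0.73 252 196.52380952380952 220.36904761904762 [146.21825397 147.20634921 149.50793651] [469.53964543 352.8982922 ]
disc 0.68 222 247.36936936936937 208.93243243243242 [149.51351351  66.4009009   65.68468468] [499.34311412 232.49013729]
disc 0.56 235 139.32340425531916 215.99148936170212 [143.74042553  57.25106383  56.42553191] [477.68345772 489.87804943]
disc 0.55 198 152.2171717171717 185.08080808080808 [144.88383838  51.35858586  50.35858586] [554.0358193  464.34172428]
stage 0.56 3183 315.8045868677348 181.98649073201383 [111.63147974 112.68331762 115.51366635] [568.71450919  67.95098797]
stage 0.42 6156 199.30133203378819 202.80409356725147 [147.30149448 148.20938921 146.96669916] [512.26976858 348.23657323]
[[153 152 152 152 152 152 152 152 152 153 153 153 152 152 153 152 152 152 153 152 152 153]
 [152 152 152 152 152 152 152 152 152 149 149 150 150 150 151 152 152 152 152 152 153 152]
 [152 152 152 153 152 152 149 150 150 141 138 142 141 140 147 150 152 152 152 152 152 152]
 [152 152 153 153 152 148 140 143 150 147 146 148 147 148 149 147 147 151 153 153 153 152]
 [153 15
[... 930 characters left out ...]
4 154 154 154 154 154 153 154 154 155 155 147 122 122 144 153]
 [153 153 153 152 151 152 154 154 154 154 154 154 154 154 155 155 150 131 117 135 150 153]
 [152 152 153 150 139 140 149 154 155 154 154 154 155 156 156 149 130 111 122 144 153 153]
 [153 152 152 151 142 130 132 142 149 154 155 155 153 151 145 125 102 113 139 151 153 153]
 [152 152 152 153 151 141 126 121 131 142 148 147 139 125 115 103 102 131 149 153 153 152]
 [152 152 152 153 153 151 144 137 132 127 123 120 118 118 127 134 139 148 153 153 153 153]
 [152 152 152 153 153 153 152 151 147 142 138 137 138 142 148 152 153 153 153 153 152 153]
 [152 152 153 152 152 153 153 153 152 153 152 152 152 153 153 154 153 153 152 153 152 153]]
```

View pics/topz.png

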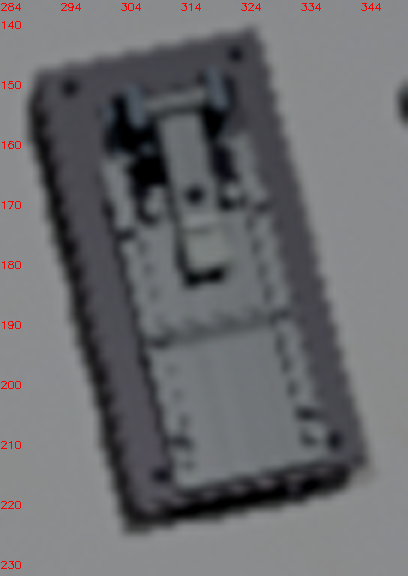

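View pics/sidez.png

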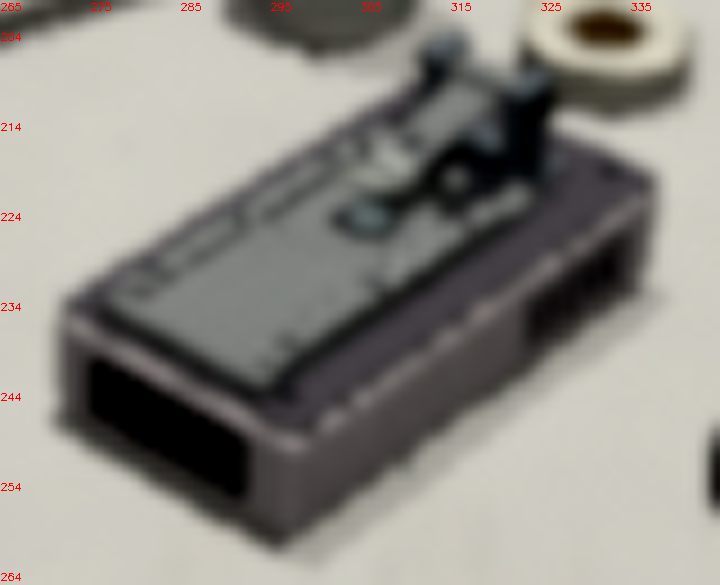

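The analyser outline, the lip line near (320, 191) and the hold-down are all clear in both views. I'll fit the pose from the silhouettes in both cameras.

```bash
cat > fit.py <<'E'
from h import *
from scipy.optimize import minimize
from scipy.ndimage import map_coordinates, gaussian_filter
I={c:gaussian_filter(np.load(f"{c}avg.npy").mean(2),.7) for c in("top","side")}
M={c:cams.get_image(c) for c in I}
def edges(x0,c):
    a,b=x0-92,x0+92;w=47
    e=dict(L=((a,w),(b,w)),Rr=((a,-w),(b,-w)),N=((a,-w),(a,w)),F=((b,-w),(b,w)))
    z=dict(top=dict(L=0,Rr=43,N=0,F=43),side=dict(L=43,Rr=0,N=0,F=43))[c]
    return {k:[(*p,z[k]) for p in e[k]] for k in e}
def T(p,q): 
    c,s=np.cos(p[2]),np.sin(p[2]);q=np.asarray(q,float)
    return np.array([p[0]+c*q[0]-s*q[1],p[1]+s*q[0]+c*q[1],q[2]])
def cost(p,cs=("top","side"),detail=False):
    tot=0;D={}
    for i,c in enumerate(cs):
        d=np.array(p[4+2*(c=="side"):6+2*(c=="side")]) if len(p)>4 else 0
        im=M[c];cen=proj(im,T(p,(p[3],0,20)))
        for k,(A,B) in edges(p[3],c).items():
            a=proj(im,T(p,A))+d;b=proj(im,T(p,B))+d;t=np.linspace(.12,.88,60)[:,None]
            P=a+(b-a)*t;n=np.array([-(b-a)[1],(b-a)[0]]);n/=np.linalg.norm(n)
            if n@((a+b)/2-cen)<0:n=-n
            f=lambda s:map_coordinates(I[c],(P+n*s).T[::-1],order=1)
            g=np.mean(f(.7)-f(-.7));D[c,k]=round(g,1);tot-=min(g,40)
    return (tot,D) if detail else tot
E
python3 - <<'E'
from fit import *
for cs in (("top",),("side",),("top","side")):
    best=None
    for X in(555,565,575):
      for Y in(60,70):
       for yaw in(-.1,.0,.1,.2,.3):
        f=lambda p:cost([p[0],p[1],p[2],0],cs)
        r=minimize(f,[X,Y,yaw],method="Nelder-Mead",options=dict(initial_simplex=np.array([X,Y,yaw])+np.array([[0,0,0],[12,0,0],[0,12,0],[0,0,.08]])))
        if best is None or r.fun<best.fun:best=r
    p=[*best.x,0];print(cs,best.x,best.fun,cost(p,cs,True)[1])
# side view lines->plan for key features
im=M["top"]
g=lambda x,y,z:ray(im,284+(x+.5)/6-.5,136+(y+.5)/6-.5,z)
P=best.x
def loc(w): 
    d=w[:2]-P[:2];c,s=np.cos(P[2]),np.sin(P[2]);return np.round([c*d[0]+s*d[1],-s*d[0]+c*d[1]],1)
for n,q in dict(lipL=(150,343,50),lipR=(290,315,50),nearL=(172,487,49),nearR=(325,458,49),blkL=(130,100,80),blkR=(218,85,80),nose=(205,277,65)).items(): print(n,loc(g(*q)))
E
```

```text
Traceback (most recent call last):
  File "fit.py", line 18, in cost
    im=M[c];cen=proj(im,T(p,(p[3],0,20)))
                ~~~~^^^^^^^^^^^^^^^^^^^^^
  File "h.py", line 10, in proj
    q=K@(Rm.T@(np.array(p,float)-im["xyz"]));return q[:2]/q[2]
      ~^^~~~~~~~~~~~~~~~~~~~~~~~~~~~~~~~~~~~
ValueError: matmul: Input operand 1 does not have enough dimensions (has 0, gufunc core with signature (n?,k),(k,m?)->(n?,m?) requires 1)
```

```bash
sed -i 's/^    q=K@/    if Rm.shape!=(3,3): Rm=R.from_rotvec(Rm).as_matrix()\n    q=K@/' h.py
cat > run.py <<'E'
from fit import *
for cs in (("top",),("side",),("top","side")):
    best=None
    for X in(555,570):
      for Y in(60,72):
       for yaw in(-.1,.0,.1,.2,.3):
        f=lambda p:cost([p[0],p[1],p[2],0],cs)
        r=minimize(f,[X,Y,yaw],method="Nelder-Mead",options=dict(initial_simplex=np.array([X,Y,yaw])+np.array([[0,0,0],[12,0,0],[0,12,0],[0,0,.08]])))
        if best is None or r.fun<best.fun:best=r
    p=[*best.x,0];print(cs,best.x,best.fun,cost(p,cs,True)[1])
im=M["top"]
g=lambda x,y,z:ray(im,284+(x+.5)/6-.5,136+(y+.5)/6-.5,z)
P=best.x
def loc(w): 
    d=w[:2]-P[:2];c,s=np.cos(P[2]),np.sin(P[2]);return np.round([c*d[0]+s*d[1],-s*d[0]+c*d[1]],1)
for n,q in dict(lipL=(150,343,50),lipR=(290,315,50),nearL=(172,487,49),nearR=(325,458,49),blkL=(130,100,80),blkR=(218,85,80),nose=(205,277,65)).items(): print(n,loc(g(*q)))
E
python3 run.py
```

```text
('top',) [5.65578477e+02 6.97979022e+01 2.24711837e-01] -118.24320800542016 {('top', 'L'): np.float64(35.2), ('top', 'Rr'): np.float64(21.2), ('top', 'N'): np.float64(40.0), ('top', 'F'): np.float64(21.9)}
('side',) [5.63799724e+02 6.90016027e+01 1.88786927e-01] -119.64887706703125 {('side', 'L'): np.float64(31.1), ('side', 'Rr'): np.float64(28.0), ('side', 'N'): np.float64(44.4), ('side', 'F'): np.float64(20.6)}
('top', 'side') [5.65145874e+02 6.97295479e+01 2.17141164e-01] -235.17701589101654 {('top', 'L'): np.float64(34.9), ('top', 'Rr'): np.float64(21.1), ('top', 'N'): np.float64(40.0), ('top', 'F'): np.float64(21.7), ('side', 'L'): np.float64(31.4), ('side', 'Rr'): np.float64(29.5), ('side', 'N'): np.float64(40.0), ('side', 'F'): np.float64(16.6)}
lipL [-26.8  26.6]
lipR [-26.7 -29.3]
nearL [-83.5  30.8]
nearR [-84.2 -29.4]
blkL [62.2 17.6]
blkR [ 61.4 -17. ]
nose [-8.6  2.5]
```

```bash
cat >> h.py <<'E'
S=np.array([565.0,69.7,0.219])
def st2w(x,y): c,s=np.cos(S[2]),np.sin(S[2]);return np.array([S[0]+c*x-s*y,S[1]+s*x+c*y])
def w2st(w): d=np.array(w[:2])-S[:2];c,s=np.cos(S[2]),np.sin(S[2]);return np.array([c*d[0]+s*d[1],-s*d[0]+c*d[1]])
def plan(x,y,z,yaw=None):
    "units to move to world TCP target; yaw=tool y dir minus pi/2"
    o=ctrl.get_obs();Rm=R.from_rotvec(o["orientation"]).as_matrix()
    d=Rm.T@(np.array([x,y,z])-o["ee_pos"])/25
    cur=np.arctan2(Rm[1,1],Rm[0,1])-np.pi/2
    print("t",round(o["t"],2),"pos",np.round(o["ee_pos"],1),"stage",np.round(w2st(o["ee_pos"]),1),"yaw",round(cur,4),"tilt",np.round(Rm[:,2],3),"F",np.round(o["ft_force"],2),"w",round(o["width"],1))
    print("tool units",np.round(d,3), "turn units",None if yaw is None else round(-np.degrees(yaw-cur)/5,3))
E
python3 -c "
from h import *
plan(469.5,352.9,100,S[2])"
```

```text
t 1.75 pos [205.3 590.3 222.7] stage [-238.   586.3] yaw -0.3348 tilt [ 0.  0. -1.] F [ 0.02 -1.37 -0.18] w 87.6
tool units [-13.1    -5.496   4.907] turn units -6.346
```

>>> move_arm --steps '[[[0,0,0],-0.9,0],[[0,0,0],-0.9,0],[[0,0,0],-0.9,0],[[0,0,0],-0.9,0],[[0,0,0],-0.9,0],[[0,0,0],-0.9,0],[[0,0,0],-0.9,0],[[0,0,0],0,0]]'

```text
t: 2.42
ee_pos: [205.3, 590.3, 222.7]
orientation: [0.341, -3.123, 0.0]
ft_force: [-0.2, -0.3, 0.2]
width: 88.0
grasp_force: 0.0
```

```bash
python3 -c "
from h import *
plan(469.5,352.9,60,S[2])"
```

```text
t 2.42 pos [205.3 590.3 222.7] stage [-238.   586.3] yaw 0.2177 tilt [-0. -0. -1.] F [-0.17 -0.32  0.22] w 88.0
tool units [ -8.266 -11.553   6.506] turn units -0.015
```

>>> move_arm --steps '[[[-0.515,-0.722,0.4],0,0],[[-0.515,-0.722,0.4],0,0],[[-0.515,-0.722,0.4],0,0],[[-0.515,-0.722,0.4],0,0],[[-0.515,-0.722,0.4],0,0],[[-0.515,-0.722,0.4],0,0],[[-0.515,-0.722,0.4],0,0],[[-0.515,-0.722,0.4],0,0],[[-0.515,-0.722,0.4],0,0],[[-0.515,-0.722,0.4],0,0],[[-0.515,-0.722,0.4],0,0],[[-0.515,-0.722,0.4],0,0],[[-0.515,-0.722,0.4],0,0],[[-0.515,-0.722,0.4],0,0],[[-0.515,-0.722,0.4],0,0],[[-0.515,-0.722,0.4],0,0],[[0,0,0],0,0]]'

```text
t: 3.83
ee_pos: [469.8, 349.5, 61.1]
orientation: [0.329, -3.123, 0.002]
ft_force: [0.3, -0.2, -0.1]
width: 88.0
grasp_force: 0.0
```

```bash
python3 -c "
from h import *
plan(469.5,352.9,9,S[2])"
```

```text
t 3.83 pos [469.8 349.5  61.1] stage [-32.1 293.8] yaw 0.2098 tilt [-0.001 -0.001 -1.   ] F [ 0.33 -0.17 -0.14] w 88.0
tool units [-0.018  0.138  2.083] turn units -0.106
```

>>> move_arm --steps '[[[0,0,0],-0.1,0],[[-0.02,0.14,0.4],0,0],[[0,0,0.4],0,0],[[0,0,0.4],0,0],[[0,0,0.4],0,0],[[0,0,0.2],0,0],[[0,0,0],0,0],[[0,0,0],0,0]]'

```text
t: 4.5
ee_pos: [467.5, 355.6, 17.2]
orientation: [0.351, -3.121, 0.001]
ft_force: [-1.1, -0.2, 1.0]
width: 87.7
grasp_force: 0.0
```

```bash
python3 -c "
from h import *
plan(469.5,352.9,8,S[2])"
```

```text
t 4.5 pos [467.5 355.6  17.2] stage [-33.  300.2] yaw 0.224 tilt [-0.001 -0.001 -1.   ] F [-1.06 -0.2   0.99] w 87.7
tool units [-0.054 -0.123  0.366] turn units 0.057
```

>>> move_arm --steps '[[[-0.05,-0.12,0.19],0.05,0],[[0,0,0.19],0,0],[[0,0,0],0,0],[[0,0,0],0,0]]'

```text
t: 4.83
ee_pos: [469.7, 352.7, 7.9]
orientation: [0.343, -3.122, 0.0]
ft_force: [-0.5, -0.1, -0.2]
width: 88.1
grasp_force: 0.0
```

>>> move_arm --steps '[[[0,0,0],0,0.5],[[0,0,0],0,0.7],[[0,0,0],0,1],[[0,0,0],0,1],[[0,0,0],0,1],[[0,0,0],0,1],[[0,0,0],0,1],[[0,0,0],0,1],[[0,0,0],0,1],[[0,0,0],0,1]]'

```text
t: 5.67
ee_pos: [469.8, 353.0, 8.2]
orientation: [-0.344, 3.123, 0.0]
ft_force: [-0.0, 0.3, 0.7]
width: 38.4
grasp_force: 30.0
```

```bash
python3 -c "
from h import *
plan(469.5,352.9,8,S[2])"
```

```text
t 5.67 pos [469.8 353.    8.2] stage [-31.4 297.2] yaw 0.2194 tilt [ 0.  0. -1.] F [-0.02  0.26  0.75] w 38.4
tool units [ 0.013 -0.001  0.008] turn units 0.005
```

>>> move_arm --steps '[[[0,0,-0.2],0,1],[[0,0,-0.5],0,1],[[0,0,-0.8],0,1],[[0,0,-0.8],0,1],[[0,0,-0.8],0,1],[[0,0,-0.8],0,1],[[0,0,-0.5],0,1],[[0,0,0],0,1],[[0,0,0],0,1]]'

```text
t: 6.42
ee_pos: [470.1, 353.2, 119.0]
orientation: [-0.344, 3.121, 0.001]
ft_force: [0.4, -0.1, -1.2]
width: 38.5
grasp_force: 30.0
```

Run:
```python
from h import *
plan(*st2w(-59,0),118,S[2])
a=[]
for c,n in(("top",None),("side",None)):
    im=cams.get_image(c);u,v=proj(im,ctrl.get_obs()["ee_pos"]).astype(int);print(c,u,v)
    A=im["image"][max(v-40,0):v+40,max(u-40,0):u+40,::-1];a.append(cv2.resize(A,(400,400),interpolation=2))
cv2.imwrite("pics/lift.png",np.hstack(a))
```

```text
t 6.42 pos [470.1 353.2 119. ] stage [-31.1 297.3] yaw 0.2193 tilt [ 0.001  0.001 -1.   ] F [ 0.41 -0.07 -1.18] w 38.5
tool units [  1.121 -11.892   0.03 ] turn units 0.004
top 190 212
side 224 172
```

View pics/lift.png

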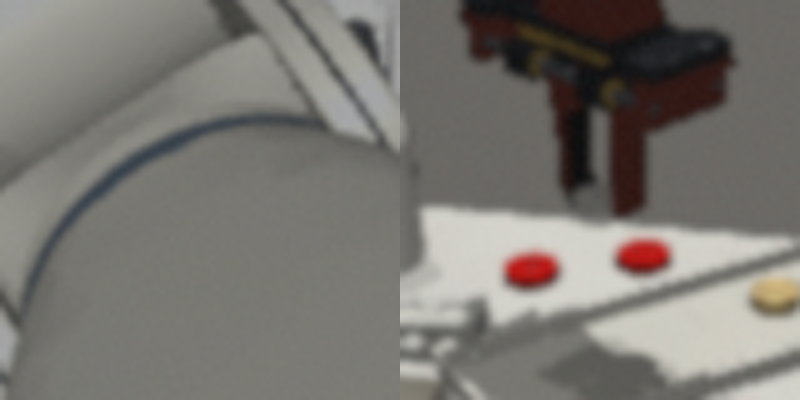

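>>> move_arm --steps '[[[0.07,-0.743,0],0,1],[[0.07,-0.743,0],0,1],[[0.07,-0.743,0],0,1],[[0.07,-0.743,0],0,1],[[0.07,-0.743,0],0,1],[[0.07,-0.743,0],0,1],[[0.07,-0.743,0],0,1],[[0.07,-0.743,0],0,1],[[0.07,-0.743,0],0,1],[[0.07,-0.743,0],0,1],[[0.07,-0.743,0],0,1],[[0.07,-0.743,0],0,1],[[0.07,-0.743,0],0,1],[[0.07,-0.743,0],0,1],[[0.07,-0.743,0],0,1],[[0.07,-0.743,0],0,1],[[0,0,0],0,1],[[0,0,0],0,1],[[0,0,0],0,1],[[0,0,0],0,1]]'

```text
t: 8.18
ee_pos: [506.7, 57.5, 117.7]
orientation: [0.345, -3.122, -0.0]
ft_force: [0.4, -0.3, -1.9]
width: 38.5
grasp_force: 30.0
```

Run:
```python
from h import *
plan(*st2w(-59,0),60,S[2])
```

```text
t 8.18 pos [506.7  57.5 117.7] stage [-59.5   0.8] yaw 0.22 tilt [-0.001  0.    -1.   ] F [ 0.43 -0.28 -1.87] w 38.5
tool units [-0.023 -0.031  2.308] turn units 0.011
```

>>> move_arm --steps '[[[0,-0.03,0.5],0,1],[[0,0,0.6],0,1],[[0,0,0.6],0,1],[[0,0,0.5],0,1],[[0,0,0],0,1],[[0,0,0],0,1],[[0,0,0],0,1]]'

```text
t: 8.77
ee_pos: [507.6, 56.6, 63.6]
orientation: [-0.345, 3.122, -0.0]
ft_force: [-0.2, -0.4, -0.8]
width: 38.6
grasp_force: 30.0
```

Run:
```python
from h import *
plan(*st2w(-59,0),55,S[2])
a=[]
for c,(u,v) in dict(top=(318,188),side=(300,230)).items():
    im=cams.get_image(c)
    A=im["image"][v-45:v+45,u-40:u+40,::-1];a.append(cv2.resize(A,(400,450),interpolation=2))
cv2.imwrite("pics/pre.png",np.hstack(a))
```

```text
t 8.77 pos [507.6  56.6  63.6] stage [-58.9  -0.3] yaw 0.2202 tilt [ 0.  0. -1.] F [-0.24 -0.41 -0.77] w 38.6
tool units [0.004 0.013 0.345] turn units 0.013
```

View pics/pre.png

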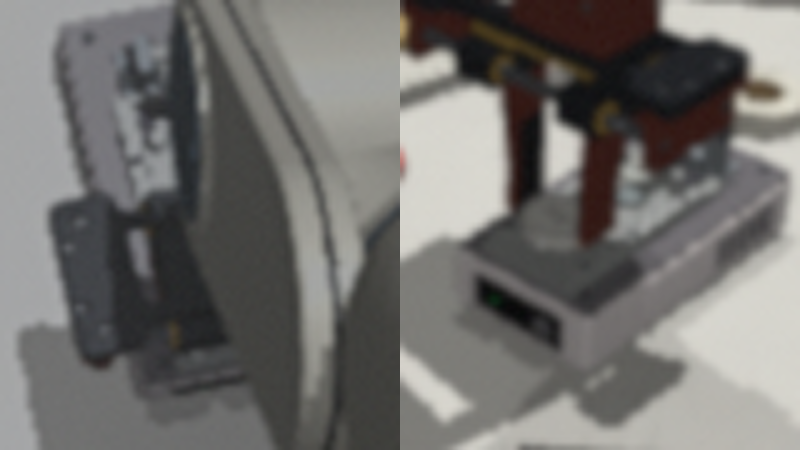

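The disc is held over the ledge between the rails, with no visible misalignment. I'll lower it while watching the force.

>>> move_arm --steps '[[[0,0.01,0.1],0,1],[[0,0,0.1],0,1],[[0,0,0.06],0,1],[[0,0,0.02],0,1],[[0,0,0],0,1]]'

```text
t: 9.28
ee_pos: [507.1, 56.2, 56.0]
orientation: [0.344, -3.122, 0.0]
ft_force: [-0.3, -0.2, 0.3]
width: 38.7
grasp_force: 30.0
```

Run:
```python
from h import *
plan(*st2w(-59,0),55,S[2])
```

```text
t 9.28 pos [507.1  56.2  56. ] stage [-59.4  -0.6] yaw 0.2192 tilt [-0. -0. -1.] F [-0.31 -0.17  0.29] w 38.7
tool units [-0.017  0.023  0.041] turn units 0.003
```

>>> move_arm --steps '[[[0,0,0.02],0,1],[[0,0,0.02],0,1],[[0,0,0],0,1]]'

```text
t: 9.53
ee_pos: [507.2, 56.3, 55.1]
orientation: [0.344, -3.123, 0.0]
ft_force: [0.7, 0.9, -0.1]
width: 38.6
grasp_force: 30.0
```

>>> move_arm --steps '[[[0,0,0.02],0,1],[[0,0,0],0,1]]'

```text
t: 9.7
ee_pos: [507.3, 56.3, 54.7]
orientation: [-0.344, 3.123, -0.0]
ft_force: [0.7, 0.8, -0.6]
width: 38.7
grasp_force: 30.0
```

>>> move_arm --steps '[[[0,0,0.02],0,1],[[0,0,0],0,1]]'

```text
t: 9.87
ee_pos: [507.3, 56.3, 54.6]
orientation: [-0.344, 3.123, -0.0]
ft_force: [-2.1, -0.4, 6.3]
width: 38.6
grasp_force: 30.0
```

>>> move_arm --steps '[[[0,0,0.02],0,1],[[0,0,0],0,1]]'

```text
t: 10.03
ee_pos: [507.3, 56.3, 54.6]
orientation: [-0.344, 3.123, -0.0]
ft_force: [-2.7, -0.2, 11.3]
width: 38.6
grasp_force: 30.0
```

>>> move_arm --steps '[[[0,0,-0.04],0,1],[[0,0,0],0,0.9],[[0,0,0],0,0.6],[[0,0,0],0,0.3],[[0,0,0],0,0.3],[[0,0,0],0,0.3],[[0,0,0],0,0.3],[[0,0,0],0,0.3]]'

```text
t: 10.7
ee_pos: [507.2, 56.3, 54.6]
orientation: [0.344, -3.123, 0.0]
ft_force: [-0.6, 0.2, 0.2]
width: 61.3
grasp_force: 0.0
```

>>> move_arm --steps '[[[0,0,-0.3],0,0.3],[[0,0,-0.8],0,0.3],[[0,0,-0.8],0,0.5],[[0,0,0],0,1],[[-0.5,0,0],0,1],[[-0.5,0,0],0,1],[[-0.5,0,0],0,1],[[-0.5,0,0],0,1],[[0,0,0],0,1],[[0,0,0],0,1]]'

```text
t: 11.53
ee_pos: [555.8, 67.2, 101.8]
orientation: [0.344, -3.122, 0.0]
ft_force: [-0.8, 0.5, 0.8]
width: 11.5
grasp_force: 0.0
```

Run:
```python
from h import *
plan(*st2w(-95,0),55.5,S[2])
a=[]
for c,(u,v) in dict(top=(318,188),side=(300,230)).items():
    im=cams.get_image(c)
    A=im["image"][v-45:v+45,u-40:u+40,::-1];a.append(cv2.resize(A,(400,450),interpolation=2))
    print(c,"ledge px in crop",5*(proj(im,[*st2w(-59,0),59.5])-[u-40,v-45]))
    for b in cams.cut_out(c,"disc")[:5]:
        V,U=np.nonzero(b["pixels"]);print(b["p"],len(U),U.mean(),V.mean(),w2st(ray(im,U.mean(),V.mean(),59)))
cv2.imwrite("pics/laid.png",np.hstack(a))
```

```text
t 11.53 pos [555.8  67.2 101.8] stage [-9.5 -0.5] yaw 0.2194 tilt [-0. -0. -1.] F [-0.83  0.51  0.79] w 11.5
tool units [3.42  0.021 1.855] turn units 0.005
top ledge px in crop [227.74900485 300.30916102]
0.68 197 322.74111675126903 203.94416243654823 [-60.5549076   2.2035133]
0.67 201 152.01990049751242 185.50248756218906 [ 60.97973929 379.68609281]
0.62 232 139.35775862068965 215.66810344827587 [ -3.3754335  418.61454068]
0.62 214 247.6214953271028 209.12616822429908 [-37.92471433 173.49110777]
0.37 154 197.3896103896104 168.57142857142858 [ 80.06347385 269.66161453]
side ledge px in crop [157.77987911 223.44657219]
0.54 134 290.8059701492537 232.1044776119403 [-68.07774625  -5.19543722]
0.53 84 254.5 218.5 [-88.94522895 109.02323845]
0.53 75 232.72 183.10666666666665 [  7.66678217 308.58279441]
0.5 57 210.3859649122807 186.24561403508773 [-56.24672381 344.86107213]
```

View pics/laid.png

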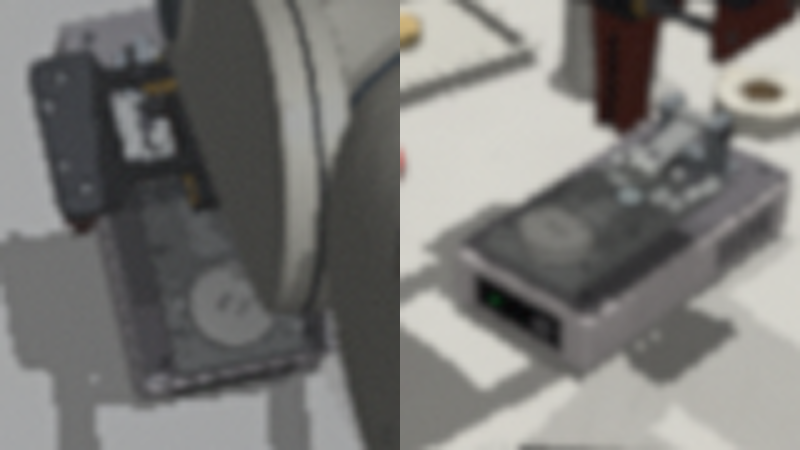

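The disc is laid flat at crop (230, 303), matching the projected ledge point (228, 300). The tool's −x is the stage's +x, so I'll back off with +x and come down behind the disc with the fingers shut.

>>> move_arm --steps '[[[0.6,0.02,0],0,1],[[0.6,0,0],0,1],[[0.6,0,0],0,1],[[0.6,0,0],0,1],[[0.6,0,0],0,1],[[0.65,0,0],0,1],[[0,0,0],0,1],[[0,0,0.6],0,1],[[0,0,0.6],0,1],[[0,0,0.5],0,1],[[0,0,0],0,1],[[0,0,0],0,1],[[0,0,0],0,1]]'

```text
t: 12.82
ee_pos: [467.5, 47.9, 60.1]
orientation: [-0.344, 3.122, -0.0]
ft_force: [1.1, -0.2, 1.3]
width: 0.4
grasp_force: 0.0
```

Run:
```python
from h import *
plan(*st2w(-92,0),55.5,S[2])
```

```text
t 12.82 pos [467.5  47.9  60.1] stage [-99.9  -0.1] yaw 0.2193 tilt [ 0.001  0.    -1.   ] F [ 1.06 -0.24  1.27] w 0.4
tool units [-0.316  0.004  0.185] turn units 0.004
```

>>> move_arm --steps '[[[0,0,0.08],0,1],[[0,0,0.08],0,1],[[-0.1,0,0],0,1],[[-0.1,0,0],0,1],[[-0.1,0,0],0,1],[[0,0,0],0,1],[[0,0,0],0,1]]'

```text
t: 13.4
ee_pos: [474.5, 49.5, 55.8]
orientation: [-0.344, 3.122, -0.0]
ft_force: [-0.1, 0.6, 0.5]
width: 0.3
grasp_force: 0.0
```

```bash
cat > q.py <<'E'
from h import *
import sys
plan(*st2w(-20,0),55.5,S[2])
F=ctrl.get_obs()["ft_force"];print("F stage",np.round([F[0]*np.cos(S[2])+F[1]*np.sin(S[2]),-F[0]*np.sin(S[2])+F[1]*np.cos(S[2])],1))
E
python3 q.py
```

```text
t 13.4 pos [474.5  49.5  55.8] stage [-92.8  -0.1] yaw 0.2194 tilt [ 0.  0. -1.] F [-0.09  0.65  0.5 ] w 0.3
tool units [-2.91e+00  1.00e-03  1.10e-02] turn units 0.005
F stage [0.  0.7]
```

>>> move_arm --steps '[[[-0.1,0,0],0,1],[[-0.1,0,0],0,1],[[-0.1,0,0],0,1],[[-0.1,0,0],0,1],[[-0.1,0,0],0,1],[[-0.1,0,0],0,1],[[0,0,0],0,1]]'

```text
t: 13.98
ee_pos: [489.4, 52.8, 55.7]
orientation: [-0.344, 3.122, -0.0]
ft_force: [-0.3, 0.1, -0.8]
width: 0.9
grasp_force: 0.2
```

```bash
python3 q.py
```

```text
t 13.98 pos [489.4  52.8  55.7] stage [-77.5  -0. ] yaw 0.2194 tilt [ 0.  0. -1.] F [-0.29  0.13 -0.76] w 0.9
tool units [-2.299e+00  1.000e-03  8.000e-03] turn units 0.005
F stage [-0.3  0.2]
```

>>> move_arm --steps '[[[-0.1,0,0],0,1],[[-0.1,0,0],0,1],[[-0.1,0,0],0,1],[[-0.1,0,0],0,1],[[0,0,0],0,1]]'

```text
t: 14.4
ee_pos: [499.5, 55.0, 55.8]
orientation: [-0.344, 3.122, -0.0]
ft_force: [-0.2, 1.4, 0.2]
width: 0.2
grasp_force: 0.0
```

```bash
python3 q.py
```

```text
t 14.4 pos [499.5  55.   55.8] stage [-67.1  -0.1] yaw 0.2194 tilt [ 0.001  0.    -1.   ] F [-0.23  1.35  0.19] w 0.2
tool units [-1.885  0.003  0.014] turn units 0.005
F stage [0.1 1.4]
```

Run:
```python
from h import *
im=cams.get_image("side")
A=im["image"][185:275,260:340,::-1];cv2.imwrite("pics/push.png",cv2.resize(A,(640,720)[:2],interpolation=2)[:600])
for x in(-57,-37): print(x,8*(proj(im,[*st2w(x,0),60])-[260,185]))
```

```text
-57 [256.44137169 353.73276646]
-37 [295.35321984 328.65879268]
```

View pics/push.png

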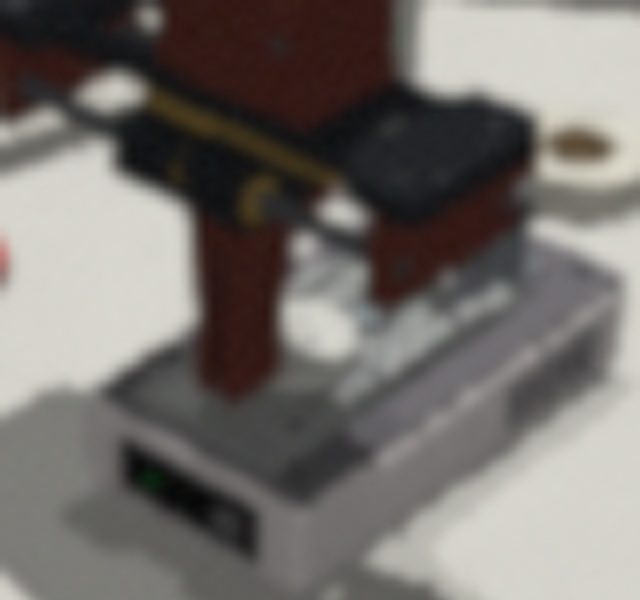

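The disc is in front of the finger at about (320, 330) in the crop, near the lip. I'll keep pushing in short strokes.

>>> move_arm --steps '[[[-0.1,0,0],0,1],[[-0.1,0,0],0,1],[[-0.1,0,0],0,1],[[-0.1,0,0],0,1],[[0,0,0],0,1]]'

```text
t: 14.87
ee_pos: [509.0, 57.2, 55.7]
orientation: [-0.344, 3.122, 0.0]
ft_force: [-1.7, -0.2, 0.4]
width: 0.5
grasp_force: 0.2
```

```bash
python3 q.py
```

```text
t 14.87 pos [509.   57.2  55.7] stage [-57.4  -0.1] yaw 0.2194 tilt [ 0.001  0.    -1.   ] F [-1.7  -0.22  0.36] w 0.5
tool units [-1.495  0.002  0.01 ] turn units 0.005
F stage [-1.7  0.2]
```

>>> move_arm --steps '[[[-0.1,0,0],0,1],[[-0.1,0,0],0,1],[[-0.1,0,0],0,1],[[0,0,0],0,1]]'

```text
t: 15.2
ee_pos: [512.8, 58.2, 55.2]
orientation: [0.343, -3.116, 0.0]
ft_force: [-9.8, -2.6, 6.6]
width: -0.0
grasp_force: 4.7
```

```bash
python3 q.py
```

```text
t 15.2 pos [512.8  58.2  55.2] stage [-53.4   0.1] yaw 0.2196 tilt [-0.007 -0.001 -1.   ] F [-9.78 -2.59  6.56] w -0.0
tool units [-1.337 -0.006 -0.02 ] turn units 0.006
F stage [-10.1  -0.4]
```

>>> move_arm --steps '[[[-0.1,0,0],0,1],[[-0.1,0,0],0,1],[[-0.1,0,0],0,1],[[0,0,0],0,1]]'

```text
t: 15.53
ee_pos: [516.0, 59.3, 54.7]
orientation: [0.343, -3.108, 0.0]
ft_force: [-18.5, -4.2, 14.5]
width: 0.4
grasp_force: 10.1
```

```bash
python3 q.py
```

```text
t 15.53 pos [516.   59.3  54.7] stage [-50.    0.5] yaw 0.2196 tilt [-0.015 -0.002 -1.   ] F [-18.48  -4.2   14.52] w 0.4
tool units [-1.201 -0.02  -0.048] turn units 0.007
F stage [-19.   -0.1]
```

>>> move_arm --steps '[[[0.2,0,0],0,1],[[0.2,0,0],0,1],[[0.15,0,0],0,1],[[0,0,0],0,1],[[0,0,0],0,1]]'

```text
t: 15.95
ee_pos: [510.1, 57.4, 55.8]
orientation: [-0.344, 3.122, -0.0]
ft_force: [-0.2, -0.4, 0.6]
width: 0.5
grasp_force: 0.0
```

```bash
python3 q.py
python3 - <<'E'
from h import *
im=cams.get_image("side")
A=im["image"][195:255,270:335,::-1];cv2.imwrite("pics/push2.png",cv2.resize(A,None,fx=10,fy=10,interpolation=2))
for x in(-60,-40,-20,0): print(x,10*(proj(im,[*st2w(x,0),60])-[270,195]))
E
```

```text
t 15.95 pos [510.1  57.4  55.8] stage [-56.3  -0.1] yaw 0.2193 tilt [ 0.001  0.    -1.   ] F [-0.21 -0.39  0.6 ] w 0.5
tool units [-1.451  0.004  0.015] turn units 0.003
F stage [-0.3 -0.3]
-60 [213.15075866 346.93497791]
-40 [261.97219152 315.47547686]
-20 [309.60169646 284.78402902]
0 [356.08239672 254.83284667]
```

View pics/push2.png

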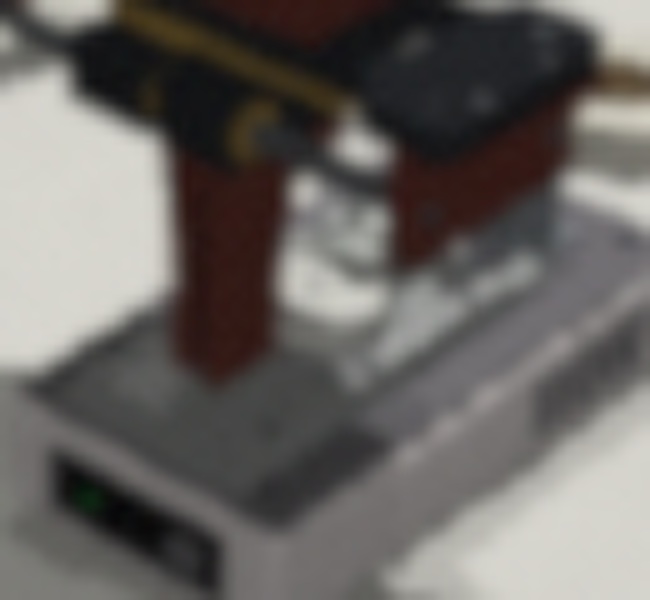

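>>> move_arm --steps '[[[-0.1,0,0],0,1],[[-0.1,0,0],0,1],[[-0.1,0,0],0,1],[[0,0,0],0,1]]'

```text
t: 16.33
ee_pos: [517.8, 59.1, 55.7]
orientation: [-0.344, 3.122, -0.0]
ft_force: [-0.2, -0.1, -0.4]
width: 0.5
grasp_force: 0.0
```

```bash
python3 q.py
```

```text
t 16.33 pos [517.8  59.1  55.7] stage [-48.4  -0.1] yaw 0.2195 tilt [ 0.001  0.    -1.   ] F [-0.18 -0.11 -0.35] w 0.5
tool units [-1.137  0.002  0.01 ] turn units 0.005
F stage [-0.2 -0.1]
```

>>> move_arm --steps '[[[-0.1,0,0],0,1],[[-0.1,0,0],0,1],[[0,0,0],0,1]]'

```text
t: 16.58
ee_pos: [522.3, 60.2, 55.7]
orientation: [-0.344, 3.122, 0.0]
ft_force: [0.4, -0.4, -0.9]
width: 0.6
grasp_force: 0.0
```

```bash
python3 q.py
```

```text
t 16.58 pos [522.3  60.2  55.7] stage [-43.7  -0. ] yaw 0.2194 tilt [ 0.  0. -1.] F [ 0.43 -0.41 -0.92] w 0.6
tool units [-0.949  0.001  0.007] turn units 0.004
F stage [ 0.3 -0.5]
```

>>> move_arm --steps '[[[-0.08,0,0],0,1],[[-0.08,0,0],0,1],[[0,0,0],0,1]]'

```text
t: 16.83
ee_pos: [525.4, 60.9, 55.5]
orientation: [0.344, -3.122, 0.0]
ft_force: [-1.1, 0.0, 0.2]
width: 0.3
grasp_force: 0.6
```

```bash
python3 q.py
```

```text
t 16.83 pos [525.4  60.9  55.5] stage [-40.5   0. ] yaw 0.2194 tilt [-0.001 -0.    -1.   ] F [-1.12  0.01  0.18] w 0.3
tool units [-0.822 -0.     0.   ] turn units 0.004
F stage [-1.1  0.3]
```

>>> move_arm --steps '[[[-0.05,0,0],0,1],[[-0.05,0,0],0,1],[[0,0,0],0,1]]'

```text
t: 17.08
ee_pos: [525.9, 61.2, 55.2]
orientation: [0.344, -3.118, 0.0]
ft_force: [-5.8, -1.6, 3.2]
width: 0.1
grasp_force: 3.5
```

```bash
python3 q.py
```

```text
t 17.08 pos [525.9  61.2  55.2] stage [-40.    0.1] yaw 0.2195 tilt [-0.005 -0.001 -1.   ] F [-5.79 -1.58  3.21] w 0.1
tool units [-0.799 -0.006 -0.015] turn units 0.006
F stage [-6.  -0.3]
```

>>> move_arm --steps '[[[-0.05,0,0],0,1],[[-0.05,0,0],0,1],[[0,0,0],0,1]]'

```text
t: 17.33
ee_pos: [526.4, 61.3, 55.1]
orientation: [0.343, -3.114, 0.0]
ft_force: [-12.0, -3.2, 9.3]
width: 0.7
grasp_force: 6.5
```

```bash
python3 q.py
```

```text
t 17.33 pos [526.4  61.3  55.1] stage [-39.5   0.2] yaw 0.2195 tilt [-0.009 -0.001 -1.   ] F [-11.97  -3.24   9.25] w 0.7
tool units [-0.781 -0.01  -0.024] turn units 0.006
F stage [-12.4  -0.6]
```

>>> move_arm --steps '[[[0.2,0,0],0,1],[[0.15,0,0],0,1],[[0,0,0],0,1],[[0,0,0],0,1],[[-0.1,0,0],0,1],[[-0.1,0,0],0,1],[[0,0,0],0,1]]'

```text
t: 17.92
ee_pos: [526.2, 61.1, 55.6]
orientation: [0.344, -3.12, 0.0]
ft_force: [-4.1, -2.2, 3.7]
width: 0.8
grasp_force: 2.3
```

```bash
python3 q.py
```

```text
t 17.92 pos [526.2  61.1  55.6] stage [-39.7   0. ] yaw 0.2196 tilt [-0.002 -0.    -1.   ] F [-4.06 -2.25  3.69] w 0.8
tool units [-0.788 -0.001  0.   ] turn units 0.006
F stage [-4.5 -1.3]
```

>>> move_arm --steps '[[[-0.05,0,0],0,1],[[-0.05,0,0],0,1],[[0,0,0],0,1]]'

```text
t: 18.17
ee_pos: [526.5, 61.2, 55.4]
orientation: [0.344, -3.116, 0.001]
ft_force: [-9.7, -3.8, 9.5]
width: -0.0
grasp_force: 5.8
```

```bash
python3 q.py
```

```text
t 18.17 pos [526.5  61.2  55.4] stage [-39.5   0. ] yaw 0.2196 tilt [-0.007 -0.001 -1.   ] F [-9.74 -3.84  9.49] w -0.0
tool units [-0.779 -0.002 -0.01 ] turn units 0.007
F stage [-10.3  -1.6]
```

>>> move_arm --steps '[[[-0.05,0,0],0,1],[[-0.05,0,0],0,1],[[0,0,0],0,1]]'

```text
t: 18.42
ee_pos: [526.7, 61.3, 55.3]
orientation: [0.343, -3.112, 0.001]
ft_force: [-15.9, -5.5, 17.1]
width: 0.4
grasp_force: 9.1
```

```bash
python3 q.py
```

```text
t 18.42 pos [526.7  61.3  55.3] stage [-39.2   0.1] yaw 0.2197 tilt [-0.011 -0.002 -1.   ] F [-15.86  -5.5   17.13] w 0.4
tool units [-0.766 -0.005 -0.017] turn units 0.008
F stage [-16.7  -1.9]
```

>>> move_arm --steps '[[[0.2,0,0],0,1],[[0.2,0,0],0,1],[[0,0,0],0,1],[[0,0,0],0,1],[[-0.1,0,0],0,1],[[-0.08,0,0],0,1],[[0,0,0],0,1]]'

```text
t: 19.0
ee_pos: [526.4, 61.1, 55.6]
orientation: [0.344, -3.122, 0.0]
ft_force: [-2.7, -0.5, 2.5]
width: 0.5
grasp_force: 1.2
```

```bash
python3 q.py
```

```text
t 19.0 pos [526.4  61.1  55.6] stage [-39.5  -0. ] yaw 0.2195 tilt [-0.001 -0.    -1.   ] F [-2.7  -0.54  2.54] w 0.5
tool units [-0.781 -0.     0.002] turn units 0.006
F stage [-2.8  0.1]
```

>>> move_arm --steps '[[[-0.05,0,-0.02],0,1],[[-0.05,0,-0.02],0,1],[[0,0,0],0,1]]'

```text
t: 19.25
ee_pos: [526.8, 61.4, 56.0]
orientation: [0.344, -3.118, 0.0]
ft_force: [-6.5, -2.1, 0.7]
width: 0.6
grasp_force: 3.1
```

```bash
python3 q.py
```

```text
t 19.25 pos [526.8  61.4  56. ] stage [-39.1   0.2] yaw 0.2195 tilt [-0.005 -0.001 -1.   ] F [-6.46 -2.15  0.66] w 0.6
tool units [-0.763 -0.009  0.017] turn units 0.005
F stage [-6.8 -0.7]
```

>>> move_arm --steps '[[[-0.05,0,-0.02],0,1],[[-0.05,0,-0.02],0,1],[[0,0,0],0,1]]'

```text
t: 19.5
ee_pos: [529.7, 62.0, 57.1]
orientation: [0.344, -3.119, -0.0]
ft_force: [-5.7, -1.5, -0.1]
width: 0.1
grasp_force: 2.6
```

```bash
python3 q.py
```

```text
t 19.5 pos [529.7  62.   57.1] stage [-36.1   0.2] yaw 0.2194 tilt [-0.004 -0.    -1.   ] F [-5.66 -1.53 -0.1 ] w 0.1
tool units [-0.645 -0.008  0.062] turn units 0.004
F stage [-5.9 -0.3]
```

>>> move_arm --steps '[[[-0.05,0,0],0,1],[[-0.05,0,-0.01],0,1],[[0,0,0],0,1]]'

```text
t: 19.75
ee_pos: [532.2, 62.6, 57.3]
orientation: [0.344, -3.119, -0.0]
ft_force: [-4.7, -0.9, -0.7]
width: 0.3
grasp_force: 2.4
```

```bash
python3 q.py
```

```text
t 19.75 pos [532.2  62.6  57.3] stage [-33.6   0.2] yaw 0.2194 tilt [-0.004 -0.    -1.   ] F [-4.74 -0.91 -0.69] w 0.3
tool units [-0.543 -0.008  0.072] turn units 0.005
F stage [-4.8  0.1]
```

>>> move_arm --steps '[[[-0.05,0,0],0,1],[[-0.04,0,0],0,1],[[0,0,0],0,1]]'

```text
t: 20.0
ee_pos: [534.4, 63.1, 57.3]
orientation: [0.343, -3.119, -0.0]
ft_force: [-4.5, -1.5, -1.0]
width: 0.6
grasp_force: 2.4
```

```bash
python3 q.py
```

```text
t 20.0 pos [534.4  63.1  57.3] stage [-31.3   0.2] yaw 0.2193 tilt [-0.004 -0.    -1.   ] F [-4.48 -1.52 -0.95] w 0.6
tool units [-0.454 -0.007  0.07 ] turn units 0.004
F stage [-4.7 -0.5]
```

>>> move_arm --steps '[[[0.15,0,0],0,1],[[0.15,0,0],0,1],[[0.05,0,0.06],0,1],[[0,0,0],0,1],[[0,0,0],0,1]]'

```text
t: 20.42
ee_pos: [527.8, 61.3, 56.6]
orientation: [-0.344, 3.122, -0.0]
ft_force: [0.7, 1.2, -0.1]
width: 0.5
grasp_force: 0.0
```

```bash
python3 q.py
```

```text
t 20.42 pos [527.8  61.3  56.6] stage [-38.2  -0.1] yaw 0.2194 tilt [ 0.001  0.    -1.   ] F [ 0.66  1.16 -0.08] w 0.5
tool units [-0.726  0.003  0.044] turn units 0.004
F stage [0.9 1. ]
```

>>> move_arm --steps '[[[-0.08,0,0],0,1],[[-0.08,0,0],0,1],[[-0.04,0,0],0,1],[[0,0,0],0,1]]'

```text
t: 20.75
ee_pos: [532.8, 62.5, 56.5]
orientation: [-0.344, 3.122, -0.0]
ft_force: [-0.8, 0.5, -0.7]
width: 0.6
grasp_force: 0.0
```

```bash
python3 q.py
```

```text
t 20.75 pos [532.8  62.5  56.5] stage [-33.  -0.] yaw 0.2194 tilt [ 0.001  0.    -1.   ] F [-0.81  0.47 -0.69] w 0.6
tool units [-0.52   0.001  0.04 ] turn units 0.005
F stage [-0.7  0.6]
```

>>> move_arm --steps '[[[-0.05,0,0],0,1],[[-0.05,0,0],0,1],[[0,0,0],0,1]]'

```text
t: 21.0
ee_pos: [533.4, 62.7, 56.2]
orientation: [0.344, -3.12, 0.0]
ft_force: [-3.8, -0.8, 3.8]
width: 0.4
grasp_force: 2.4
```

```bash
python3 q.py
```

```text
t 21.0 pos [533.4  62.7  56.2] stage [-32.3   0. ] yaw 0.2194 tilt [-0.003 -0.    -1.   ] F [-3.77 -0.79  3.75] w 0.4
tool units [-0.494 -0.001  0.026] turn units 0.005
F stage [-3.8  0.1]
```

>>> move_arm --steps '[[[-0.04,0,-0.02],0,1],[[-0.04,0,-0.02],0,1],[[0,0,0],0,1]]'

```text
t: 21.25
ee_pos: [535.8, 63.3, 57.1]
orientation: [0.344, -3.121, -0.0]
ft_force: [-4.1, -0.8, -0.6]
width: 0.2
grasp_force: 2.1
```

```bash
python3 q.py
```

```text
t 21.25 pos [535.8  63.3  57.1] stage [-29.9   0.1] yaw 0.2193 tilt [-0.002 -0.    -1.   ] F [-4.14 -0.78 -0.56] w 0.2
tool units [-0.395 -0.004  0.063] turn units 0.004
F stage [-4.2  0.1]
```

>>> move_arm --steps '[[[-0.04,0,-0.01],0,1],[[-0.04,0,-0.01],0,1],[[0,0,0],0,1]]'

```text
t: 21.5
ee_pos: [538.7, 63.9, 57.9]
orientation: [0.344, -3.123, -0.0]
ft_force: [-3.9, -1.0, -1.8]
width: 0.1
grasp_force: 2.1
```

```bash
python3 q.py
```

```text
t 21.5 pos [538.7  63.9  57.9] stage [-27.   0.] yaw 0.2193 tilt [-0. -0. -1.] F [-3.88 -0.99 -1.79] w 0.1
tool units [-0.279 -0.001  0.095] turn units 0.004
F stage [-4.  -0.1]
```

>>> move_arm --steps '[[[0.12,0,0],0,1],[[0.12,0,0.05],0,1],[[0.06,0,0.05],0,1],[[0,0,0],0,1],[[0,0,0],0,1]]'

```text
t: 21.92
ee_pos: [531.7, 62.2, 55.6]
orientation: [-0.344, 3.122, 0.0]
ft_force: [0.3, -0.1, -0.5]
width: 0.7
grasp_force: 0.0
```

```bash
python3 q.py
```

```text
t 21.92 pos [531.7  62.2  55.6] stage [-34.2  -0.1] yaw 0.2193 tilt [ 0.001  0.    -1.   ] F [ 0.25 -0.1  -0.55] w 0.7
tool units [-0.566  0.002  0.003] turn units 0.003
F stage [ 0.2 -0.2]
```

>>> move_arm --steps '[[[-0.08,0,0],0,1],[[-0.08,0,0],0,1],[[-0.04,0,0],0,1],[[0,0,0],0,1]]'

```text
t: 22.25
ee_pos: [536.8, 63.3, 55.5]
orientation: [-0.344, 3.122, -0.0]
ft_force: [-0.4, 0.3, 0.2]
width: 0.1
grasp_force: 0.0
```

```bash
python3 q.py
```

```text
t 22.25 pos [536.8  63.3  55.5] stage [-29.   -0.1] yaw 0.2194 tilt [ 0.001  0.    -1.   ] F [-0.42  0.28  0.16] w 0.1
tool units [-0.358  0.002  0.   ] turn units 0.004
F stage [-0.3  0.4]
```

>>> move_arm --steps '[[[-0.04,0,0],0,1],[[-0.04,0,0],0,1],[[0,0,0],0,1]]'

```text
t: 22.5
ee_pos: [537.8, 63.7, 55.3]
orientation: [0.344, -3.122, 0.0]
ft_force: [-0.3, -0.7, 0.9]
width: 0.4
grasp_force: 0.5
```

```bash
python3 q.py
```

```text
t 22.5 pos [537.8  63.7  55.3] stage [-27.8  -0. ] yaw 0.2193 tilt [-0.001 -0.    -1.   ] F [-0.34 -0.74  0.91] w 0.4
tool units [-0.313 -0.    -0.008] turn units 0.004
F stage [-0.5 -0.7]
```

>>> move_arm --steps '[[[-0.04,0,-0.01],0,1],[[-0.04,0,-0.01],0,1],[[0,0,0],0,1]]'

```text
t: 22.75
ee_pos: [539.0, 64.0, 55.5]
orientation: [0.344, -3.12, -0.0]
ft_force: [-4.3, -1.5, 0.2]
width: 0.4
grasp_force: 2.1
```

```bash
python3 q.py
```

```text
t 22.75 pos [539.   64.   55.5] stage [-26.6   0.1] yaw 0.2193 tilt [-0.002 -0.    -1.   ] F [-4.28 -1.53  0.17] w 0.4
tool units [-0.264 -0.004  0.001] turn units 0.004
F stage [-4.5 -0.6]
```

>>> move_arm --steps '[[[-0.04,0,-0.01],0,1],[[-0.04,0,-0.01],0,1],[[0,0,0],0,1]]'

```text
t: 23.0
ee_pos: [540.0, 64.2, 55.8]
orientation: [0.344, -3.118, 0.0]
ft_force: [-7.5, -1.7, 0.1]
width: 0.5
grasp_force: 3.6
```

```bash
python3 q.py
python3 - <<'E'
from h import *
im=cams.get_image("side")
A=im["image"][195:255,270:335,::-1];cv2.imwrite("pics/p3.png",A)
E
```

```text
t 23.0 pos [540.   64.2  55.8] stage [-25.6   0. ] yaw 0.2195 tilt [-0.004 -0.001 -1.   ] F [-7.55 -1.73  0.05] w 0.5
tool units [-0.222 -0.002  0.011] turn units 0.006
F stage [-7.7 -0.1]
```

>>> move_arm --steps '[[[-0.04,0,-0.01],0,1],[[-0.04,0,-0.01],0,1],[[0,0,0],0,1]]'

```text
t: 23.3
ee_pos: [540.2, 64.3, 55.8]
orientation: [0.343, -3.115, 0.001]
ft_force: [-10.6, -3.7, 0.1]
width: 0.4
grasp_force: 5.4
```

```bash
python3 q.py
```

```text
t 23.3 pos [540.2  64.3  55.8] stage [-25.3   0.1] yaw 0.2195 tilt [-0.008 -0.001 -1.   ] F [-10.64  -3.67   0.05] w 0.4
tool units [-0.214 -0.003  0.009] turn units 0.006
F stage [-11.2  -1.3]
```

>>> move_arm --steps '[[[-0.03,0,-0.005],0,1],[[-0.03,0,-0.005],0,1],[[0,0,0],0,1]]'

```text
t: 23.55
ee_pos: [540.3, 64.3, 55.6]
orientation: [0.343, -3.112, 0.001]
ft_force: [-11.8, -4.8, 0.5]
width: 0.1
grasp_force: 6.9
```

```bash
python3 q.py
```

```text
t 23.55 pos [540.3  64.3  55.6] stage [-25.2   0.1] yaw 0.2196 tilt [-0.011 -0.002 -1.   ] F [-11.79  -4.85   0.5 ] w 0.1
tool units [-0.209 -0.005  0.003] turn units 0.007
F stage [-12.6  -2.2]
```

>>> move_arm --steps '[[[-0.03,0,0],0,1],[[0,0,0],0,1],[[0,0,0],0,1]]'

```text
t: 23.8
ee_pos: [540.4, 64.4, 55.5]
orientation: [0.343, -3.111, 0.001]
ft_force: [-14.6, -5.0, 1.6]
width: 0.7
grasp_force: 7.6
```

```bash
python3 q.py
```

```text
t 23.8 pos [540.4  64.4  55.5] stage [-25.2   0.1] yaw 0.2196 tilt [-0.012 -0.002 -1.   ] F [-14.63  -4.97   1.58] w 0.7
tool units [-0.206 -0.005 -0.002] turn units 0.007
F stage [-15.4  -1.7]
```

>>> move_arm --steps '[[[-0.01,0,0],0,1],[[0,0,0],0,1],[[0,0,0],0,1],[[0,0,0],0,1],[[0,0,0],0,1]]'

```text
t: 24.22
ee_pos: [540.4, 64.4, 55.5]
orientation: [0.343, -3.11, 0.001]
ft_force: [-15.8, -5.7, 1.9]
width: -0.0
grasp_force: 7.9
```

```bash
python3 q.py
```

```text
t 24.22 pos [540.4  64.4  55.5] stage [-25.2   0.1] yaw 0.2196 tilt [-0.012 -0.002 -1.   ] F [-15.82  -5.71   1.94] w -0.0
tool units [-0.206 -0.005 -0.003] turn units 0.007
F stage [-16.7  -2.1]
```

>>> move_arm --steps '[[[0.15,0,0.03],0,1],[[0.15,0,0.03],0,1],[[0.15,0,0.01],0,1],[[0,0,0],0,1],[[0,0,0],0,1]]'

```text
t: 24.63
ee_pos: [536.5, 63.3, 55.9]
orientation: [-0.344, 3.121, 0.0]
ft_force: [-0.1, -0.6, 0.2]
width: 0.4
grasp_force: 0.0
```

```bash
python3 q.py
```

```text
t 24.63 pos [536.5  63.3  55.9] stage [-29.2  -0.1] yaw 0.2194 tilt [ 0.002  0.    -1.   ] F [-0.08 -0.61  0.17] w 0.4
tool units [-0.37   0.003  0.016] turn units 0.004
F stage [-0.2 -0.6]
```

>>> move_arm --steps '[[[-0.08,0,0],0,1],[[-0.08,0,0],0,1],[[-0.05,0,-0.01],0,1],[[-0.04,0,-0.01],0,1],[[0,0,0],0,1]]'

```text
t: 25.05
ee_pos: [540.0, 64.1, 55.6]
orientation: [0.344, -3.119, 0.0]
ft_force: [-5.7, -1.3, 3.5]
width: 0.6
grasp_force: 3.1
```

```bash
python3 q.py
```

```text
t 25.05 pos [540.   64.1  55.6] stage [-25.6  -0. ] yaw 0.2195 tilt [-0.004 -0.001 -1.   ] F [-5.71 -1.31  3.48] w 0.6
tool units [-0.226 -0.     0.003] turn units 0.006
F stage [-5.9 -0. ]
```

>>> move_arm --steps '[[[-0.05,0,-0.015],0,1],[[-0.05,0,-0.015],0,1],[[-0.03,0,-0.01],0,1],[[0,0,0],0,1],[[0,0,0],0,1]]'

```text
t: 25.47
ee_pos: [540.3, 64.3, 55.8]
orientation: [0.343, -3.113, 0.001]
ft_force: [-10.6, -4.8, 3.5]
width: 0.0
grasp_force: 5.9
```

```bash
python3 q.py
```

```text
t 25.47 pos [540.3  64.3  55.8] stage [-25.3   0.1] yaw 0.2197 tilt [-0.009 -0.002 -1.   ] F [-10.55  -4.78   3.5 ] w 0.0
tool units [-0.213 -0.003  0.008] turn units 0.008
F stage [-11.3  -2.4]
```

>>> move_arm --steps '[[[-0.04,0,0],0,1],[[-0.03,0,-0.005],0,1],[[0,0,0],0,1],[[0,0,0],0,1],[[0,0,0],0,1],[[0,0,0],0,1],[[0,0,0],0,1]]'

```text
t: 26.05
ee_pos: [540.4, 64.3, 55.6]
orientation: [0.343, -3.11, 0.001]
ft_force: [-14.0, -6.2, 7.2]
width: 0.5
grasp_force: 8.0
```

```bash
python3 q.py
```

```text
t 26.05 pos [540.4  64.3  55.6] stage [-25.2   0.1] yaw 0.2197 tilt [-0.013 -0.002 -1.   ] F [-14.03  -6.15   7.21] w 0.5
tool units [-0.208 -0.004  0.003] turn units 0.008
F stage [-15.  -3.]
```

Held at about 15 N. Now I'll back off, lift clear and look.

>>> move_arm --steps '[[[0.1,0,0.02],0,1],[[0.15,0,0.02],0,1],[[0.2,0,0],0,1],[[0.4,0,0],0,1],[[0.6,0,0],0,1],[[0.6,0,0],0,1],[[0.6,0,-0.4],0,1],[[0.6,0,-0.6],0,1],[[0.6,0,-0.6],0,1],[[0.6,0,-0.6],0,1],[[0,0.6,-0.6],0,1],[[0,0.6,-0.6],0,1],[[0,0.6,-0.6],0,1],[[0,0.6,0],0,1],[[0,0.6,0],0,1],[[0,0.6,0],0,1],[[0,0.6,0],0,1],[[0,0.6,0],0,1],[[0,0,0],0,1],[[0,0,0],0,1]]'

```text
t: 27.72
ee_pos: [411.5, 158.7, 156.1]
orientation: [-0.347, 3.122, 0.0]
ft_force: [-0.1, -1.1, 0.3]
width: 0.4
grasp_force: 0.0
```

```bash
python3 q.py
python3 - <<'E'
from h import *
a=[]
for c,(u,v) in dict(top=(318,180),side=(302,225)).items():
    im=cams.get_image(c)
    A=im["image"][v-35:v+40,u-32:u+33,::-1];a.append(cv2.resize(A,(400,460),interpolation=2))
    print(c,"seat+4 top px in crop",400/65*(proj(im,[*st2w(4,0),58.5])-[u-32,v-35]))
cv2.imwrite("pics/end.png",np.hstack(a))
E
```

```text
t 27.72 pos [411.5 158.7 156.1] stage [-130.5  120.3] yaw 0.2212 tilt [ 0.001  0.    -1.   ] F [-0.08 -1.07  0.33] w 0.4
tool units [-4.406 -4.82   4.029] turn units 0.025
F stage [-0.3 -1. ]
top seat+4 top px in crop [191.95834899 197.77797226]
side seat+4 top px in crop [224.58839671 186.75221878]
```

View pics/end.png

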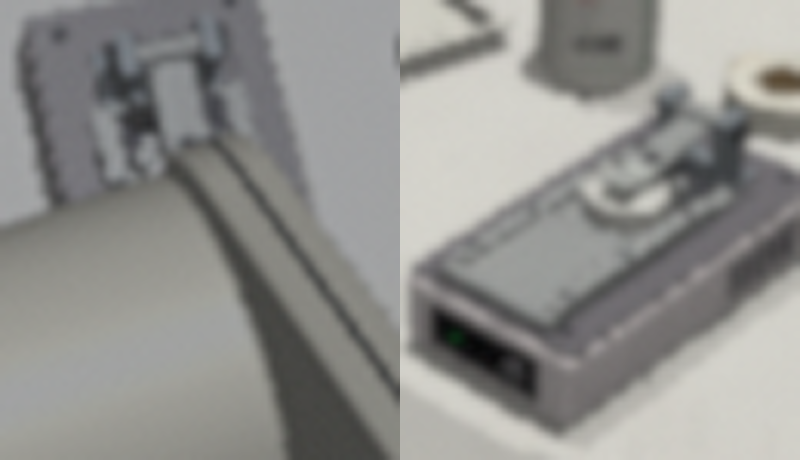

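In the side crop the disc lies flat under the hold-down shoe at about (230, 192), within a few pixels of the projected seat at (225, 187). The arm is clear, so I'm handing it in.

```bash
python3 -c "
from workcell import ctrl
print(ctrl.close_job())"
```

```text
the job is handed in; nothing more can be done
None
```

The grey disc lies flat in the pocket under the hold-down. I pressed it twice against the pins at about 15–17 N, then let go, cleared the arm and handed the job in. No verdict was returned, and I did not measure the pin forces directly.

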